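Clamp a re-glued phone in the ratchet press

ROBOT

A 7-joint arm with a two-finger parallel gripper is mounted at the origin on the work surface. World frame = base frame: x ahead of the robot, y to its left, z up, the work surface at z = 0. Lengths are in m, angles in rad, forces in N, time in s.
With the tool pointing down it reaches from about 0.4 to 0.85 m from the base axis. Payload 4.5 kg.
Tool frame: the origin (TCP) lies midway between the tips of the shut fingers; the grasp point (between the pads) lies 19 mm behind it; z points along the fingers, y is the line along which they close (so a half turn about z gives the same grasp; the last joint's range is limited). The gripper opens to 88 mm and grips with 3 to 60 N. Pads are 18 mm wide; open, the fingers measure 123 mm over their backs; the gripper's body (75 mm by 187 mm) begins 45 mm behind the grasp point.
Start: joints at [-1.172, 0.689, -0.195, 1.565, 0.157, 0.902, -0.215], TCP at [0.223, 0.584, 0.239] pointing down, gripper open.
Joint ranges: [-3.01, 3.01], [-0.46, 2.08], [-1.47, 1.51], [0.13, 2.56], [-1, 4.14], [0.04, 2.09], [-2.66, 2.66]. Speed limits (rad/s): [2.57, 2.57, 3.14, 3.14, 3.14, 3.14, 3.14].

INTERFACE

Orientations are given as a unit quaternion [x, y, z, w].
In Python, from plant import r gives the robot as it stands.
- The arm moves only by the tool carry_out, never from a script. Its argument "plan" is a list of rows, each an object with "rot": the turn, a rotation vector about the tool's x, y, z in rad, a list of three; "xyz": the shift along the tool's x, y, z in m, a list of three; "grip": the closure in counts, from 0 (fully open) to 255 (shut). In form: [{"rot": [wx, wy, wz], "xyz": [dx, dy, dz], "grip": grip}, ...]. A call has 1 to 8 rows; each row is the pose to reach, as a shift and turn from the pose commanded when the call began, along the tool's axes at that moment; what a row does not reach only later rows make up. A row lasts 1/12 s, in which the tool goes at most 41.7 mm and 7.16 degrees, less where a joint would pass 70% of its speed; a pose out of reach is approached as far as the arm can. A call with a gripper value outside its range is refused whole. The fingers move at their own pace and stop on an object; "squeeze" is the grip in N (left out, the last holds). Time passes only in rows, so rows that repeat a pose let the fingers close. It gives the time, the measured TCP pose, the force, the opening and the grip force at its end, in the units of the state.
- r.get_state(): the state, without advancing time (a new reading comes with each control period).
- r.snapshot(name): name is "scene" or "side" or "wrist"; returns the picture (420x560x3 uint8, red, green, blue); there is no depth.
- r.camera_params(name): a dict with "fx", "fy", "cx", "cy" (pixels), "position" and "attitude" of the camera in the world; the wrist camera has in their place "hand_eye" (4x4, takes a point from camera to tool coordinates, whose origin is the TCP and whose axes are the flange's). Camera axes: x right, y down, z forward; pixel columns grow to the right and rows downward; lengths in m; the calibration is good to about 2 mm. The wrist camera is an equidistant fisheye: a pixel r from the principal point sees the ray r / f radians off the axis. A picture is of the moment at which its call begins: read the wrist's pose just before it. camera_params takes no time and is no camera call.
- r.finish_job(): hands the job in; it is judged then, once.
The state is a dict: "clock": time; "q": joint angles; "qd": joint speeds; "joint_torque": joint torques, N m; "tool_pos": TCP position; "eef_rot": TCP orientation; "contact_force": force on the tool from outside, world axes, zero at the start; "moment": the same for the moment, N m; "opening": opening from 0.0 (shut) to 1.0 (fully open); "finger_force": force on a finger pad.
Only numpy, scipy, OpenCV 4.12 (cv2) and the standard library are available. Lean on these libraries where they do the work, as an engineer would, in place of code of your own. Each camera call takes 0.05 s, during which the arm holds its last target. There are 200 camera calls.

TASK

The phone's new screen has just been glued and must stay clamped while the adhesive sets. Without lifting it, slide the phone along the bed of the bench press, under the raised pad, until it is fully home against the end stop; then pump the ratchet lever, one tooth a stroke, and stop once the spring pad bears firmly on the glass with its springs clearly but only partly compressed, never bottomed out. Leave the lever up and the phone clamped, never push the ram or pad directly, and leave everything else on the bench where it is.

Things in the scene. Friction and masses are not known exactly. Their poses are not given: they have to be found in the camera images.
- press: Grey C-frame bench press, fixed to the table. Origin on the table top below the ram's axis; x points from the press's open front to its column (the way the phone slides in), y to its left, z up. In its frame (mm): base x -165 to 150, y -75 to 75; flat bed top z 40, x -170 to 95; head x -33 to 106, y -35 to 35, z 174 to 260; column behind x 100, 282 tall; ratchet wheel and lever on the -y side.
- home (a point): Where the phone's centre belongs: on the press's bed at press x 0, y 0, z 44.5 mm; axes as the press's. Guide rails 6 mm high stand on the bed, 82 mm apart from x 15 to 80 mm, their mouths flaring to 112 mm apart at x -30 mm; an end stop 6 mm high has its face at x 80 mm.
- phone_center (a point): Centre of the phone (160 x 76 x 9 mm, 0.19 kg, black glass up, aluminium frame), half-way up. It lies on the bed, its leading end at the rails' flared mouths, its near end out at the open front. x along its length towards the column, z up. Home, its end touches the end stop and its near end is at press x -80 mm, with 3 mm of play each side. Pushing takes 1 to 3 N.
- lever (a joint): Ratchet lever, rad: 0 up at rest (arm 0.35 above level, towards the open front), grows as it is pressed down, stop at 0.55; spring return; 4 to 9 N at the grip. A full stroke down and back up lowers the ram 5.5 mm, one tooth (the first 2 to 8 mm). It must come back to about 0.1 or less to catch the next tooth. The ram cannot be raised; friction holds it.
- lever_grip (a point): Centre of the lever's grip, a black rubber cylinder 24 mm across and 74 mm long lying along the press's y axis, 200 mm from the lever's axis (which is along y at press x 26.5, z 215 mm); its top is free to be pushed down. In the press's frame (mm): x -161, y -125, z 284 at rest; x -173, z 215 level; x -170, z 175 at the bottom stop.
- ram: Square steel ram (25 mm) with its foot plate 80 x 56 x 8 mm, moving straight down. Origin on the ram's axis at the top face of the foot plate. Only the lever may drive it.
- pad_face (a point): Centre of the downward rubber face (96 x 56 mm) of the pressure pad, a 100 x 60 mm plate hung under the ram's foot plate on four rods with coil springs. It starts 12 to 30 mm above the glass; bearing on the glass it is at z 49 mm.
- pad (a joint): Compression of the pad's springs, m: 0 hanging free, grows as the pad is pushed up towards the foot plate, bottoms at 0.012; about 1 N per mm. With full strokes the first tooth that makes it bear on the glass gives about 3 mm, the next about 9 mm, a third bottoms it.
- dispenser: Bystander, to be left alone: white solvent dispenser bottle with a blue pump cap, 48 mm across, 113 mm tall. Origin at the centre of its underside.
- screwdriver: Bystander, to be left alone: small black-handled screwdriver, 150 mm long, lying down. Origin at the centre of its underside.
- tweezers: Bystander, to be left alone: steel tweezers, 140 mm long, lying flat. Origin at the centre of its underside.
- tape_roll: Bystander, to be left alone: roll of amber tape lying flat, 68 mm across, 16 mm high. Origin at the centre of its underside.
- flux_jar: Bystander, to be left alone: small white jar, 42 mm across, 38 mm tall. Origin at the centre of its underside.
- parts_tray: Bystander, to be left alone: shallow aluminium parts tray, 110 x 75 x 18 mm. Origin at the centre of its underside.
- spudger: Bystander, to be left alone: black plastic prying stick, 160 mm long, lying flat. Origin at the centre of its underside.
Things that resemble listed ones, but are neither listed nor needed, are in the scene too. What is shaped like the part that bears phone_center but blue, turquoise or yellow is not meant.

How it is judged:
By the outcome, as a careful person would: the job done as asked, in the order asked, and still so for the second after the job is handed in, with the robot touching nothing.
It also fails if it takes over 64 s, if anything falls off the work surface, if the arm or the gripper's body presses on something with over 40 N, if the wrist force passes 120 N, or if a joint passes its speed limit or range.

## Working session

There is one attempt and no reset: what is moved stays moved. The work goes in short steps, Python scripts to look and compute and a tool call to move; the robot and the scene stay as the last step left them, time stands still between calls to the robot, and variables do not carry over. Pictures are saved under pics/ and viewed, at most 10 in all, crops included, and the job is handed in when it is done.

Besides the shell and the picture viewer there is one more tool, called after "Request:" in YAML: its name, and indented under it one key for each argument. carry_out: Moves the arm, as the interface text tells. Its arguments: {"type":"object","properties":{"plan":{"type":"array"},"squeeze":{"type":"number"}},"required":["plan"]}

```bash
mkdir -p pics; ls; python3 - <<'E'
from plant import r
import cv2,numpy as np
s=r.get_state();print(s)
a=r.snapshot("scene");b=r.snapshot("side")
for n,i in(("scene",a),("side",b)):
    cv2.imwrite(f"pics/{n}0.png",cv2.resize(i[:,:,::-1],(784,588),interpolation=cv2.INTER_CUBIC)); cv2.imwrite(f"pics/raw_{n}0.png",i[:,:,::-1]); print(r.camera_params(n))
print(r.camera_params("wrist"))
E
```

```text
pics
{'clock': 0.0, 'q': array([-1.17219065,  0.69000743, -0.19455096,  1.56631517,  0.15731152,
        0.90252375, -0.21506596]), 'qd': array([ 3.46427477e-04,  4.13385821e-05,  8.54067047e-04,  7.43202994e-04,
        9.01705094e-04, -4.24149943e-04,  5.95741662e-04]), 'joint_torque': array([ 6.43450985e-04, -5.27573776e+01, -1.26631949e+00, -1.53425556e+01,
       -5.25580219e-02,  6.87001608e-03,  1.67842209e-04]), 'tool_pos': array([0.22278639, 0.58327079, 0.23790404]), 'eef_rot': array([ 1.81318948e-01,  9.83423904e-01, -9.22629828e-04, -1.08939193e-04]), 'contact_force': array([ 0.5265179 , -0.8037939 ,  0.70549853]), 'moment': array([0.03272806, 0.01303792, 0.01647938]), 'finger_force': 0.0, 'opening': 1.0038419900983038}
{'fx': 459.5270536803517, 'fy': 459.5270536803517, 'cx': 278.5716716000166, 'cy': 205.49199453503527, 'position': array([1.47672775, 0.08003655, 1.18848042]), 'attitude': array([ 0.6455346 ,  0.67007804, -0.27096916, -0.24669053])}
{'fx': 477.90625399803537, 'fy': 477.90625399803537, 'cx': 279.82674568890405, 'cy': 209.19643738713208, 'position': array([-0.02205376, -0.70111116,  1.01014441]), 'attitude': array([ 0.86403591, -0.29418966,  0.12926986, -0.38753541])}
{'fx': 325.19226210127806, 'fy': 325.19226210127806, 'cx': 276.78191148631504, 'cy': 213.6124964830483, 'hand_eye': array([[ 1.42084424e-03, -9.46517777e-01, -3.22648536e-01,
         8.50842822e-02],
       [ 9.99998929e-01,  1.45794298e-03,  1.26682013e-04,
        -3.53265301e-04],
       [ 3.50496393e-04, -3.22648371e-01,  9.46518835e-01,
        -1.46285734e-01],
       [ 0.00000000e+00,  0.00000000e+00,  0.00000000e+00,
         1.00000000e+00]])}
```

View pics/scene0.png

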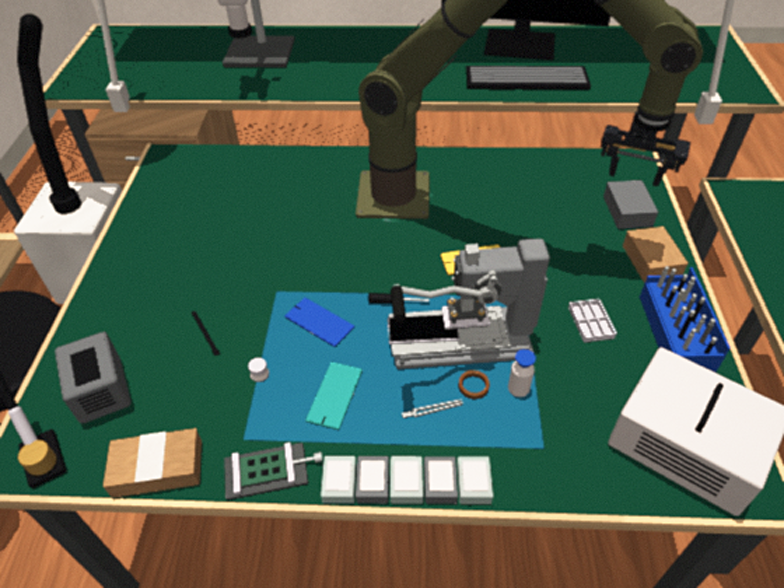

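View pics/side0.png

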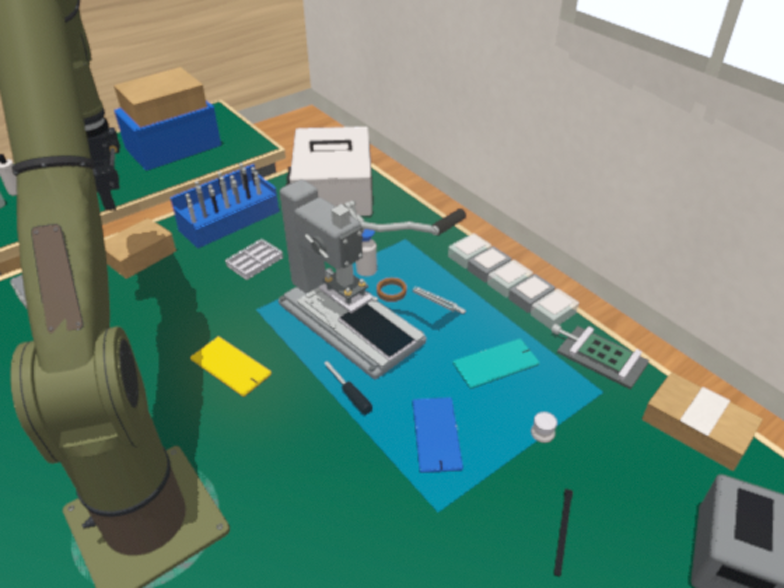

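The scene view shows the press around (470,310), its column at (535,290), and the black phone on its bed at (425,328). The lever grip is at (390,300). Look-alikes in the same view are the blue (320,322), turquoise (334,395) and yellow (465,260) plates, which I'm rejecting by colour. In the side view the phone is at (382,328) and the grip at (450,221). I'll check both in close crops.

```bash
python3 - <<'E'
import cv2,numpy as np
a=cv2.imread("pics/raw_scene0.png")[165:270,255:400]
b=cv2.imread("pics/raw_side0.png")[125:275,190:345]
cv2.imwrite("pics/c1.png",cv2.resize(a,None,fx=5.5,fy=5.5,interpolation=cv2.INTER_CUBIC))
cv2.imwrite("pics/c2.png",cv2.resize(b,None,fx=4,fy=4,interpolation=cv2.INTER_CUBIC))
E
```

```text
(no output)
```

View pics/c1.png

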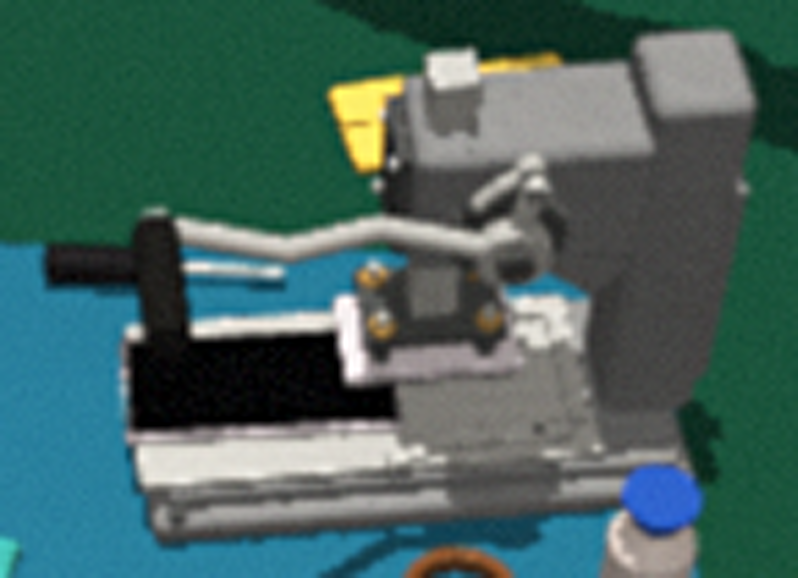

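View pics/c2.png

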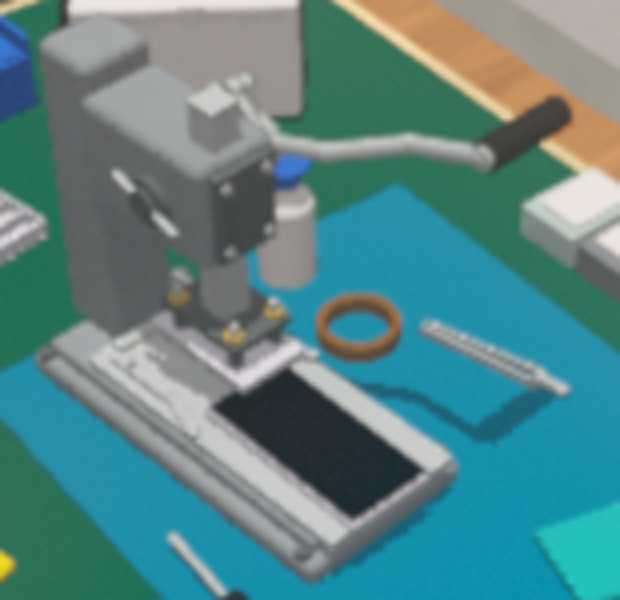

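The crops confirm the phone: black glass in a pale frame, lying on the press bed. In the scene crop its corners are (128,345), (133,430) and (397,418); in the side crop its near corners are (420,470) and (350,517). The grip is at scene crop (155,220)-(165,345) and side crop (490,155)-(555,113). Next I'll fit the press pose.

```bash
cat > h.py <<'E'
import numpy as np
from plant import r
from scipy.spatial.transform import Rotation as R
from scipy.optimize import least_squares
C={n:r.camera_params(n) for n in("scene","side")}
def proj(n,P):
    c=C[n];p=(np.atleast_2d(P)-c['position'])@R.from_quat(c['attitude']).as_matrix()
    return np.c_[c['cx']+c['fx']*p[:,0]/p[:,2],c['cy']+c['fy']*p[:,1]/p[:,2]]
def ray(n,uv,z):
    c=C[n];d=R.from_quat(c['attitude']).as_matrix()@[(uv[0]-c['cx'])/c['fx'],(uv[1]-c['cy'])/c['fy'],1]
    o=c['position'];return o+d*(z-o[2])/d[2]
def c1(u,v):return(255+u/5.5-.4,165+v/5.5-.4)
def c2(u,v):return(190+u/4-.4,125+v/4-.4)
def w2(p,P):
    P=np.atleast_2d(P)/1000.;c,s=np.cos(p[2]),np.sin(p[2])
    return np.c_[p[0]+c*P[:,0]-s*P[:,1],p[1]+s*P[:,0]+c*P[:,1],P[:,2]]
E
python3 - <<'E'
from h import *
# (cam,pixel,press point mm)
O=[("side",c2(490,155),(-161,-88,284)),("side",c2(555,113),(-161,-162,284)),
("scene",c1(155,228),(-161,-88,284)),("scene",c1(164,345),(-161,-162,284)),
("side",c2(210,180),(-33,35,260)),("side",c2(207,262),(-33,35,174)),("side",c2(275,150),(-33,-35,260)),
("scene",c1(408,85),(-33,35,260)),("scene",c1(415,165),(-33,-35,260)),
("scene",c1(160,540),(-165,-75,0)),("side",c2(310,578),(-165,75,0))]
f=lambda p:np.concatenate([proj(n,w2(p,P))[0]-uv for n,uv,P in O])
s=least_squares(f,[.6,.05,1.5],loss='soft_l1');print(s.x);print(f(s.x).reshape(-1,2).round(1))
ph=[("scene",c1(128,345)),("scene",c1(133,430)),("scene",c1(397,418)),("side",c2(420,470)),("side",c2(350,517)),("side",c2(285,368))]
c,sn=np.cos(s.x[2]),np.sin(s.x[2])
for n,uv in ph:
    P=ray(n,uv,.049);d=P[:2]-s.x[:2];print(n,P.round(4),"press mm",(1000*np.array([c*d[0]+sn*d[1],-sn*d[0]+c*d[1]])).round(1))
print(w2(s.x,[(-161,-125,284),(-173,-125,215),(-170,-125,175),(-80,0,44),(0,0,0)]).round(4))
E
```

```text
[0.53692585 0.19386033 1.64102292]
[[-3.   0. ]
 [ 1.  -0.6]
 [ 1.2 -0.3]
 [ 0.5 -0.5]
 [-1.3 -1.8]
 [ 1.3  3. ]
 [ 3.  -4.8]
 [-2.2 -1. ]
 [-1.   1.8]
 [-0.2  1.3]
 [-2.8  1. ]]
scene [0.5136 0.0126 0.049 ] press mm [-179.2   36. ]
scene [0.5772 0.0184 0.049 ] press mm [-177.9  -27.8]
scene [0.5639 0.1695 0.049 ] press mm [-26.2 -25.2]
side [0.5777 0.0201 0.049 ] press mm [-176.2  -28.5]
side [0.5118 0.0145 0.049 ] press mm [-177.1   37.6]
side [0.5646 0.1637 0.049 ] press mm [-32.1 -25.5]
[[0.6729 0.042  0.284 ]
 [0.6738 0.0301 0.215 ]
 [0.6735 0.0331 0.175 ]
 [0.5425 0.1141 0.044 ]
 [0.5369 0.1939 0.    ]]
```

```bash
cat >> h.py <<'E'
PP=np.array([.53693,.19386,1.64102])
def tgt(tilt=0,yaw=PP[2]):
    x=np.array([np.cos(yaw),np.sin(yaw),0]);z=np.array([0,0,-1.])
    M=np.c_[x,np.cross(z,x),z]
    return M@R.from_rotvec([0,-tilt,0]).as_matrix()   # tilt>0 : hand leans back to -press x
def rel(pos,M,p0=None,M0=None):
    s=r.get_state();p0=s['tool_pos'] if p0 is None else np.array(p0);M0=R.from_quat(s['eef_rot']).as_matrix() if M0 is None else M0
    print("xyz",(M0.T@(np.array(pos)-p0)).round(4),"rot",R.from_matrix(M0.T@M).as_rotvec().round(4))
E
python3 - <<'E'
from h import *
p=[.553,-.05,.40]
M=tgt(.26);print(M.round(2))
rel([.223,.584,.40],M);rel(p,M)
print("front pt",w2(PP,[(-195,4,44),(-95,2,44)]))
E
```

```text
[[-0.07  1.    0.02]
 [ 0.96  0.07 -0.26]
 [-0.26  0.   -0.97]]
xyz [ 1.00e-04  4.00e-04 -1.62e-01] rot [ 0.1462 -0.2303  1.1293]
xyz [-0.5344 -0.4741 -0.1611] rot [ 0.1462 -0.2303  1.1293]
front pt [[ 0.54662222 -0.00094005  0.044     ]
 [ 0.5416007   0.09895381  0.044     ]]
```

```bash
sed -i 's/\[0,-tilt,0\]/[0,tilt,0]/' h.py; python3 - <<'E'
from h import *
p=[.553,-.05,.40]
M=tgt(.26);print(M.round(2))
rel(p,M)
E
```

```text
[[-0.07  1.   -0.02]
 [ 0.96  0.07  0.26]
 [ 0.26  0.   -0.97]]
xyz [-0.5344 -0.4741 -0.1611] rot [-0.1491  0.2325  1.129 ]
```

Request:
carry_out:
  plan:
    - {"rot": [0,0,0],"xyz": [0,0,-0.04],"grip": 255}
    - {"rot": [0,0,0],"xyz": [0,0,-0.08],"grip": 255}
    - {"rot": [0,0,0],"xyz": [0,0,-0.12],"grip": 255}
    - {"rot": [0,0,0],"xyz": [0,0,-0.161],"grip": 255}
    - {"rot": [0,0,0],"xyz": [0,0,-0.161],"grip": 255}
  squeeze: 20

```text
clock: 0.52
tool_pos: [0.2237, 0.5874, 0.4083]
eef_rot: [0.182, 0.983, 0.008, 0.001]
contact_force: [0.3, 0.2, 0.9]
opening: 0.65
finger_force: 0.0
```

Request:
carry_out:
  plan:
    - {"rot": [-0.15,0.232,1.129],"xyz": [-0.534,-0.474,0],"grip": 255}
    - {"rot": [-0.15,0.232,1.129],"xyz": [-0.534,-0.474,0],"grip": 255}
    - {"rot": [-0.15,0.232,1.129],"xyz": [-0.534,-0.474,0],"grip": 255}
    - {"rot": [-0.15,0.232,1.129],"xyz": [-0.534,-0.474,0],"grip": 255}
    - {"rot": [-0.15,0.232,1.129],"xyz": [-0.534,-0.474,0],"grip": 255}
    - {"rot": [-0.15,0.232,1.129],"xyz": [-0.534,-0.474,0],"grip": 255}
    - {"rot": [-0.15,0.232,1.129],"xyz": [-0.534,-0.474,0],"grip": 255}
    - {"rot": [-0.15,0.232,1.129],"xyz": [-0.534,-0.474,0],"grip": 255}

```text
clock: 1.18
tool_pos: [0.3773, 0.286, 0.3995]
eef_rot: [0.62, 0.777, 0.079, -0.083]
contact_force: [0.9, -0.9, 0.7]
opening: 0.042
finger_force: 0.0
```

```bash
python3 - <<'E'
from h import *
s=r.get_state();print(s['tool_pos'],s['q'].round(2))
rel([.553,-.05,.40],tgt(.26))
E
```

```text
[0.37734397 0.28599693 0.39949232] [-0.6   0.26 -0.    1.85 -0.25  0.95 -0.24]
xyz [-0.3572  0.0975 -0.0818] rot [-0.0181  0.0298  0.1516]
```

Request:
carry_out:
  plan:
    - {"rot": [-0.018,0.03,0.1516],"xyz": [-0.357,0.0975,-0.082],"grip": 255}
    - {"rot": [-0.018,0.03,0.1516],"xyz": [-0.357,0.0975,-0.082],"grip": 255}
    - {"rot": [-0.018,0.03,0.1516],"xyz": [-0.357,0.0975,-0.082],"grip": 255}
    - {"rot": [-0.018,0.03,0.1516],"xyz": [-0.357,0.0975,-0.082],"grip": 255}
    - {"rot": [-0.018,0.03,0.1516],"xyz": [-0.357,0.0975,-0.082],"grip": 255}
    - {"rot": [-0.018,0.03,0.1516],"xyz": [-0.357,0.0975,-0.082],"grip": 255}
    - {"rot": [-0.018,0.03,0.1516],"xyz": [-0.357,0.0975,-0.082],"grip": 255}
    - {"rot": [-0.018,0.03,0.1516],"xyz": [-0.357,0.0975,-0.082],"grip": 255}

```text
clock: 1.85
tool_pos: [0.5336, -0.0081, 0.4003]
eef_rot: [0.674, 0.727, 0.088, -0.095]
contact_force: [1.2, -0.1, 0.1]
opening: 0.007
finger_force: 0.0
```

Request:
carry_out:
  plan:
    - {"rot": [0,0,0],"xyz": [0,0,0],"grip": 255}
    - {"rot": [0,0,0],"xyz": [0,0,0],"grip": 255}

```text
clock: 2.02
tool_pos: [0.5337, -0.0089, 0.3997]
eef_rot: [0.676, 0.726, 0.087, -0.095]
contact_force: [-0.3, 0.9, -0.3]
opening: 0.004
finger_force: 0.0
```

```bash
python3 - <<'E'
from h import *
import cv2
s=r.get_state();print(s['tool_pos'],s['eef_rot'],s['q'].round(2))
np.savez("w1.npz",p=s['tool_pos'],q=s['eef_rot'])
i=r.snapshot("wrist")[:,:,::-1];cv2.imwrite("pics/raw_w1.png",i);cv2.imwrite("pics/w1.png",cv2.resize(i,(784,588),interpolation=cv2.INTER_CUBIC))
rel([.547,-.015,.15],tgt(.26))
E
```

```text
[ 0.53373661 -0.00894851  0.39967722] [ 0.67592158  0.72564906  0.0873074  -0.09455625] [-0.01  0.43  0.15  1.58 -0.34  1.21  0.33]
xyz [-0.0734  0.0136  0.2391] rot [-0.0024  0.0003  0.0043]
```

View pics/w1.png

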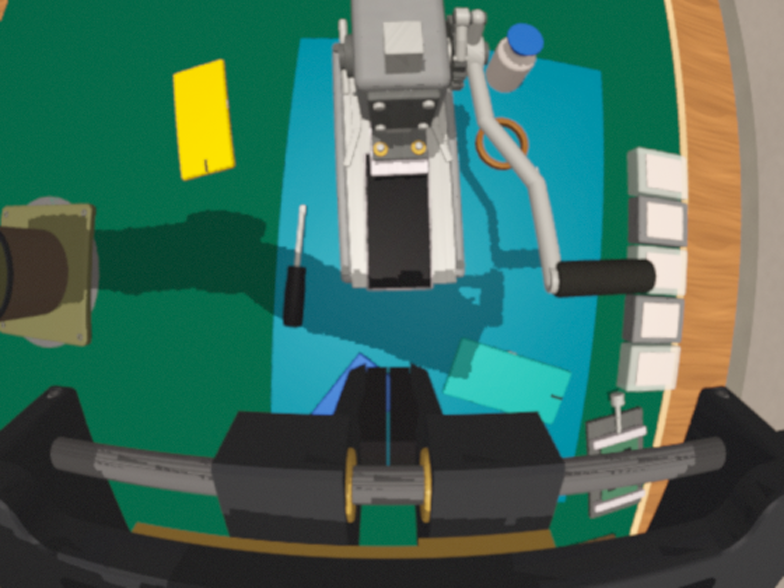

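The wrist view shows the phone on the bed with its near corners at (366,287) and (432,288). The grip runs (555,280)-(653,276), and the rails flank the pad at about (385,160). The path in front of the press is clear.

```bash
cat >> h.py <<'E'
def wray(u,v,z,p,q):
    c=r.camera_params("wrist");H=c['hand_eye'];a=np.array([u-c['cx'],v-c['cy']]);n=np.linalg.norm(a);t=n/c['fx']
    d=R.from_quat(q).as_matrix()@H[:3,:3]@np.r_[a/n*np.sin(t),np.cos(t)]
    o=p+R.from_quat(q).as_matrix()@H[:3,3];return o+d*(z-o[2])/d[2]
def topress(P):
    c,s=np.cos(PP[2]),np.sin(PP[2]);d=P[:2]-PP[:2];return (1000*np.array([c*d[0]+s*d[1],-s*d[0]+c*d[1]])).round(1)
E
python3 - <<'E'
from h import *
w=np.load("w1.npz")
for n,u,v,z in[("phone nl",366,287,.049),("phone nr",432,288,.049),("phone fl",372,155,.049),("phone fr",430,172,.049),("bed l",343,275,.04),("bed r",464,275,.04),("grip in",555,280,.284),("grip out",653,276,.284)]:
    P=wray(u/1.4-.2,v/1.4-.2,z,w['p'],w['q']);print(n,P.round(4),topress(P))
E
```

```text
phone nl [0.5062 0.0109 0.049 ] [-180.4   43.5]
phone nr [0.5808 0.0152 0.049 ] [-181.3  -31.3]
phone fl [0.5018 0.1626 0.049 ] [-28.7  37.2]
phone fr [0.5693 0.1476 0.049 ] [-48.5 -29.1]
bed l [0.4784 0.0224 0.04  ] [-167.    70.5]
bed r [0.6178 0.0327 0.04  ] [-166.5  -69.4]
grip in [0.637  0.0356 0.284 ] [-164.9  -88.7]
grip out [0.7126 0.0448 0.284 ] [-161.  -164.8]
```

```bash
python3 - <<'E'
from h import *
P=w2(PP,[(-212,4,45),(-192,4,44.5),(-100,2,44.5),(-88,1,44.5)]);print(P)
M=tgt(.26)
rel(P[0]+[0,0,.04],M);rel(P[0],M)
rel(P[1],M,P[0],M);rel(P[2],M,P[0],M);rel(P[3],M,P[0],M)
E
```

```text
[[ 0.54781504 -0.01789815  0.045     ]
 [ 0.54641173  0.00205255  0.0445    ]
 [ 0.54195153  0.09396613  0.0445    ]
 [ 0.54210707  0.10600672  0.0445    ]]
xyz [-0.0929  0.0142  0.3012] rot [-0.0024  0.0003  0.0043]
xyz [-0.1032  0.0143  0.3399] rot [-0.0024  0.0003  0.0043]
xyz [ 0.0192 -0.      0.0056] rot [0. 0. 0.]
xyz [0.1081 0.002  0.0293] rot [0. 0. 0.]
xyz [0.1197 0.003  0.0324] rot [0. 0. 0.]
```

Request:
carry_out:
  plan:
    - {"rot": [-0.002,0,0.004],"xyz": [-0.093,0.014,0.301],"grip": 255}
    - {"rot": [-0.002,0,0.004],"xyz": [-0.093,0.014,0.301],"grip": 255}
    - {"rot": [-0.002,0,0.004],"xyz": [-0.093,0.014,0.301],"grip": 255}
    - {"rot": [-0.002,0,0.004],"xyz": [-0.093,0.014,0.301],"grip": 255}
    - {"rot": [-0.002,0,0.004],"xyz": [-0.093,0.014,0.301],"grip": 255}
    - {"rot": [-0.002,0,0.004],"xyz": [-0.093,0.014,0.301],"grip": 255}
    - {"rot": [-0.002,0,0.004],"xyz": [-0.093,0.014,0.301],"grip": 255}
    - {"rot": [-0.002,0,0.004],"xyz": [-0.093,0.014,0.301],"grip": 255}

```text
clock: 2.73
tool_pos: [0.5459, -0.0153, 0.0825]
eef_rot: [0.674, 0.727, 0.087, -0.097]
contact_force: [-0.0, 0.4, -0.2]
opening: 0.004
finger_force: 0.0
```

Request:
carry_out:
  plan:
    - {"rot": [0,0,0],"xyz": [0,0,0],"grip": 255}
    - {"rot": [0,0,0],"xyz": [0,0,0],"grip": 255}

```text
clock: 2.9
tool_pos: [0.5473, -0.0159, 0.0858]
eef_rot: [0.675, 0.727, 0.088, -0.096]
contact_force: [-0.3, -0.1, 1.3]
opening: 0.006
finger_force: 0.0
```

```bash
python3 - <<'E'
from h import *
P=w2(PP,[(-212,4,44.5)])
M=tgt(.26)
rel(P[0],M);print(r.get_state()['q'].round(2))
E
```

```text
xyz [-0.0126  0.0004  0.0393] rot [-0.0021 -0.0011  0.0035]
[ 0.11  0.85 -0.02  1.88 -0.51  0.51  0.63]
```

Request:
carry_out:
  plan:
    - {"rot": [-0.002,0,0.003],"xyz": [-0.0126,0,0.02],"grip": 255}
    - {"rot": [-0.002,0,0.003],"xyz": [-0.0126,0,0.0393],"grip": 255}
    - {"rot": [-0.002,0,0.003],"xyz": [-0.0126,0,0.0393],"grip": 255}
    - {"rot": [-0.002,0,0.003],"xyz": [-0.0126,0,0.0393],"grip": 255}

```text
clock: 3.23
tool_pos: [0.5491, -0.0187, 0.0466]
eef_rot: [0.676, 0.726, 0.09, -0.093]
contact_force: [1.2, 0.9, 0.4]
opening: 0.006
finger_force: 0.0
```

```bash
python3 - <<'E'
from h import *
M=tgt(.26);print(r.get_state()['tool_pos'])
for a in [(-185,4,44.5),(-150,4,44.5),(-120,3,44.5),(-95,2,44.5)]: rel(w2(PP,a)[0],M)
E
```

```text
[ 0.54909998 -0.01870809  0.04658096]
xyz [ 0.0264 -0.0012  0.0092] rot [0.0038 0.     0.0011]
xyz [ 0.0603 -0.0012  0.0182] rot [0.0038 0.     0.0011]
xyz [ 0.0892 -0.0002  0.0259] rot [0.0038 0.     0.0011]
xyz [0.1134 0.0008 0.0323] rot [0.0038 0.     0.0011]
```

Request:
carry_out:
  plan:
    - {"rot": [0,0,0],"xyz": [0.0132,-0.0006,0.0046],"grip": 255}
    - {"rot": [0,0,0],"xyz": [0.0264,-0.0012,0.0092],"grip": 255}
    - {"rot": [0,0,0],"xyz": [0.0385,-0.0012,0.0123],"grip": 255}
    - {"rot": [0,0,0],"xyz": [0.0385,-0.0012,0.0123],"grip": 255}

```text
clock: 3.57
tool_pos: [0.5443, 0.0256, 0.0441]
eef_rot: [0.674, 0.727, 0.09, -0.095]
contact_force: [-0.2, 1.4, 1.0]
opening: 0.009
finger_force: 0.0
```

```bash
python3 - <<'E'
from h import *
import cv2
M=tgt(.26);s=r.get_state();print(s['tool_pos'],topress(s['tool_pos']),s['contact_force'])
i=r.snapshot("wrist")[:,:,::-1];j=r.snapshot("side")[:,:,::-1][150:290,190:350]
cv2.imwrite("pics/m2.png",np.hstack([cv2.resize(i,(400,300)),cv2.resize(j,(343,300),interpolation=cv2.INTER_CUBIC)]))
for a in [(-150,4,44.5),(-120,3,44.5),(-95,2,44.5)]: rel(w2(PP,a)[0],M)
E
```

```text
[0.54425091 0.02563819 0.04406149] [-168.3    4.5] [-0.24889884  1.37759875  0.98139932]
xyz [0.0213 0.0006 0.0044] rot [ 0.0023 -0.0003  0.0021]
xyz [0.0503 0.0017 0.0122] rot [ 0.0023 -0.0003  0.0021]
xyz [0.0744 0.0027 0.0186] rot [ 0.0023 -0.0003  0.0021]
```

View pics/m2.png

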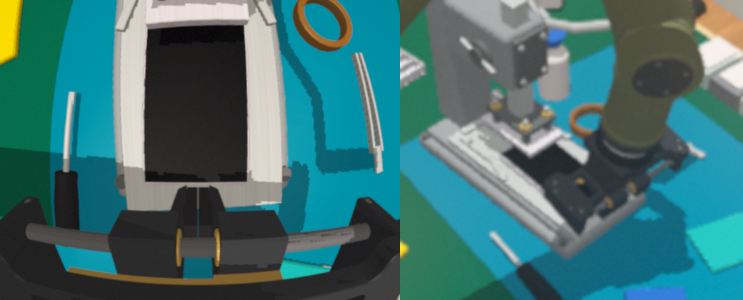

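The wrist part of the picture shows the shut fingers at (197,185), centred on the phone's near end. The phone is straight on the bed and already moving. I'll keep pushing.

Request:
carry_out:
  plan:
    - {"rot": [0,0,0],"xyz": [0.0106,0.0003,0.0022],"grip": 255}
    - {"rot": [0,0,0],"xyz": [0.0213,0.0006,0.0044],"grip": 255}
    - {"rot": [0,0,0],"xyz": [0.031,0.001,0.007],"grip": 255}
    - {"rot": [0,0,0],"xyz": [0.0405,0.0013,0.0096],"grip": 255}
    - {"rot": [0,0,0],"xyz": [0.0503,0.0017,0.0122],"grip": 255}
    - {"rot": [0,0,0],"xyz": [0.059,0.002,0.0144],"grip": 255}
    - {"rot": [0,0,0],"xyz": [0.065,0.0025,0.016],"grip": 255}
    - {"rot": [0,0,0],"xyz": [0.065,0.0025,0.016],"grip": 255}

```text
clock: 4.33
tool_pos: [0.5421, 0.0899, 0.0441]
eef_rot: [0.675, 0.726, 0.089, -0.095]
contact_force: [0.0, -0.1, 0.1]
opening: 0.007
finger_force: 0.0
```

```bash
python3 - <<'E'
from h import *
import cv2
M=tgt(.26);s=r.get_state();print(s['tool_pos'],topress(s['tool_pos']),s['contact_force'])
np.savez("w3.npz",p=s['tool_pos'],q=s['eef_rot'])
i=r.snapshot("wrist")[:,:,::-1];cv2.imwrite("pics/w3.png",i)
for a in [(-95,2,45),(-91,2,45),(-88,1,45)]: rel(w2(PP,a)[0],M)
E
```

```text
[0.54206044 0.08994024 0.04408982] [-104.     2.2] [ 0.00479434 -0.08175923  0.08805364]
xyz [0.0101 0.0001 0.0017] rot [ 0.0021 -0.0002  0.001 ]
xyz [0.014  0.0001 0.0028] rot [ 0.0021 -0.0002  0.001 ]
xyz [0.0169 0.0011 0.0035] rot [ 0.0021 -0.0002  0.001 ]
```

View pics/w3.png

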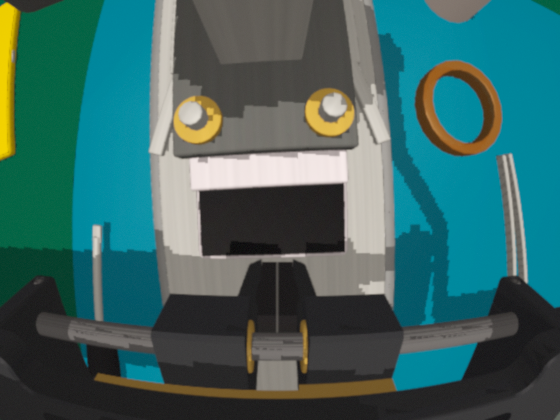

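The wrist view shows the phone's near edge at row 254, columns 200-345. The finger tips are right behind it at (277,262), and the phone is straight between the rails. Now the slow final push.

Request:
carry_out:
  plan:
    - {"rot": [0,0,0],"xyz": [0.004,0,0.0008],"grip": 255}
    - {"rot": [0,0,0],"xyz": [0.008,0,0.0016],"grip": 255}
    - {"rot": [0,0,0],"xyz": [0.011,0,0.0022],"grip": 255}
    - {"rot": [0,0,0],"xyz": [0.0135,0,0.0027],"grip": 255}
    - {"rot": [0,0,0],"xyz": [0.0135,0,0.0027],"grip": 255}

```text
clock: 4.8
tool_pos: [0.544, 0.0968, 0.0446]
eef_rot: [0.678, 0.724, 0.089, -0.09]
contact_force: [2.2, -7.6, -1.0]
opening: 0.006
finger_force: 3.7
```

```bash
python3 - <<'E'
from h import *
import cv2
s=r.get_state();print(s['tool_pos'],topress(s['tool_pos']),s['contact_force'])
i=r.snapshot("wrist")[:,:,::-1];cv2.imwrite("pics/w4.png",i)
g=cv2.cvtColor(i,cv2.COLOR_BGR2GRAY)[:,225];print([int(x) for x in g[180:290:2]])
for y in(235,240,245,250,254,258): print(y,topress(wray(225,y,.049,s['tool_pos'],s['eef_rot'])))
E
```

```text
[0.54398577 0.09677025 0.04457138] [-97.3  -0.2] [ 2.23977432 -7.63159111 -1.02295286]
[233, 233, 234, 234, 234, 234, 235, 236, 236, 236, 236, 236, 234, 200, 72, 35, 35, 40, 39, 37, 36, 36, 36, 36, 38, 39, 39, 39, 39, 39, 38, 38, 34, 34, 35, 35, 32, 36, 36, 35, 120, 137, 136, 137, 136, 137, 137, 136, 136, 136, 136, 136, 136, 137, 135]
235 [-74.8  26.1]
240 [-77.3  26.2]
245 [-79.8  26.2]
250 [-82.3  26.3]
254 [-84.4  26.4]
258 [-86.4  26.4]
```

```bash
python3 - <<'E'
from h import *
import cv2
s=r.get_state();p,q=s['tool_pos'],s['eef_rot']
i=cv2.imread("pics/w4.png");g=cv2.cvtColor(i,cv2.COLOR_BGR2GRAY)
for c in (205,215,225,235,310,320,330,340):
    col=g[215:290,c].astype(int); k=np.argmax(np.diff(col))+215.5; print(c,k,topress(wray(c,k,.049,p,q)))
for y in (225,240,250):
    row=g[y,150:400].astype(int); d=np.diff(row); a=150.5+np.argmin(d[:100]); b=150.5+100+np.argmax(d[100:]);print(y,a,b,topress(wray(a,y,.049,p,q)),topress(wray(b,y,.049,p,q)))
cv2.imwrite("pics/w4c.png",cv2.resize(i[40:290,130:420],None,fx=2.3,fy=2.3,interpolation=cv2.INTER_CUBIC))
E
```

```text
205 259.5 [-87.3  36.9]
215 259.5 [-87.3  31.7]
225 259.5 [-87.2  26.6]
235 258.5 [-86.7  21.5]
310 254.5 [-84.8 -15.9]
320 254.5 [-84.9 -21. ]
330 253.5 [-84.5 -26. ]
340 252.5 [-84.1 -31.1]
225 199.5 342.5 [-69.8  39.1] [-70.2 -32.1]
240 200.5 342.5 [-77.4  38.8] [-77.7 -32.3]
250 200.5 343.5 [-82.5  39. ] [-82.8 -32.9]
```

View pics/w4c.png

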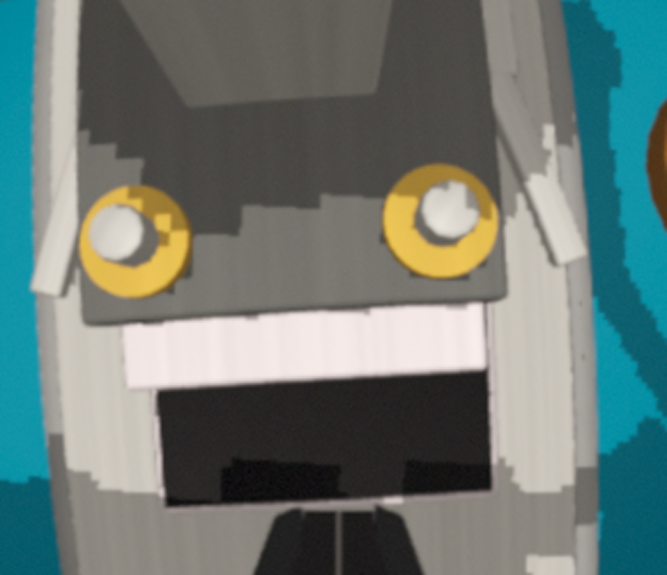

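The crop shows the phone's near edge (165,507)-(492,490) parallel to the pad's edge, so the phone is straight in the press and the fitted yaw is slightly off. I'll use the flare tips at about (62,292) and (557,262) to locate the home position.

```bash
python3 - <<'E'
from h import *
s=r.get_state();p,q=s['tool_pos'],s['eef_rot'];print(s['clock'])
W=lambda u,v,z:wray(130+u/2.3-.3,40+v/2.3-.3,z,p,q)[:2]*1000
L=W(68,294,.046);Rr=W(553,264,.046);A=W(163,507,.049);B=W(493,490,.049)
print("flare",L.round(1),Rr.round(1),np.linalg.norm(L-Rr),"phone",A.round(1),B.round(1),np.linalg.norm(A-B))
yv=(L-Rr)/np.linalg.norm(L-Rr);xv=np.array([yv[1],-yv[0]]);m=(L+Rr)/2
print("yaw",np.arctan2(xv[1],xv[0]));
for P in(A,B):print("press x",(P-m)@xv-30,"y",(P-m)@yv)
o=m+30*xv;print("origin",o)
print("phone yaw",np.arctan2(*((A-B)[[1,0]]))-np.pi/2)
E
```

```text
4.85
flare [478.8 149.3] [586.6 162.8] 108.6705921676462 phone [504.  103.6] [576.  112.2] 72.50364837208834
yaw 1.695063772366016
press x -78.49964888155364 y 34.95488682333229
press x -78.9287472148022 y -37.547491771330584
origin [528.95543533 185.83897605]
phone yaw -4.594039869240529
```

Measured against the flare tips, the phone's near end is at press x ≈ -78.7 (nominal -80), aligned and centred within about 1 mm. It holds about 8 N against the stop, so it is home. I'll back off and go over the lever grip.

Request:
carry_out:
  plan:
    - {"rot": [0,0,0],"xyz": [-0.03,0,-0.008],"grip": 255}
    - {"rot": [0,0,0],"xyz": [-0.07,0,-0.019],"grip": 255}
    - {"rot": [0,0,0],"xyz": [-0.11,0,-0.032],"grip": 255}
    - {"rot": [0,0,0],"xyz": [-0.14,0,-0.045],"grip": 255}
    - {"rot": [0,0,0],"xyz": [-0.13,0,-0.085],"grip": 255}
    - {"rot": [0,0,0],"xyz": [-0.12,0,-0.125],"grip": 255}
    - {"rot": [0,0,0],"xyz": [-0.11,0,-0.165],"grip": 255}
    - {"rot": [0,0,0],"xyz": [-0.1,0,-0.205],"grip": 255}

```text
clock: 5.52
tool_pos: [0.5507, -0.0478, 0.2191]
eef_rot: [0.677, 0.725, 0.089, -0.094]
contact_force: [0.4, 0.2, -0.3]
opening: 0.002
finger_force: 0.0
```

```bash
python3 - <<'E'
from h import *
s=r.get_state();print(s['tool_pos'],s['contact_force'])
rel([.56,-.05,.37],tgt(0,1.69));rel([.675,.04,.37],tgt(0,1.69))
E
```

```text
[ 0.55068201 -0.04777137  0.21909898] [ 0.36559625  0.17556973 -0.34792044]
xyz [ 0.036   0.0093 -0.1466] rot [ 0.0079 -0.26   -0.0506]
xyz [ 0.1152  0.1302 -0.1253] rot [ 0.0079 -0.26   -0.0506]
```

Request:
carry_out:
  plan:
    - {"rot": [0,0,0],"xyz": [0.01,0.002,-0.04],"grip": 255}
    - {"rot": [0,0,0],"xyz": [0.02,0.005,-0.08],"grip": 255}
    - {"rot": [0,0,0],"xyz": [0.03,0.007,-0.12],"grip": 255}
    - {"rot": [0.008,-0.1,-0.05],"xyz": [0.036,0.0093,-0.1466],"grip": 255}
    - {"rot": [0.008,-0.2,-0.05],"xyz": [0.055,0.039,-0.142],"grip": 255}
    - {"rot": [0.008,-0.26,-0.05],"xyz": [0.075,0.07,-0.136],"grip": 255}
    - {"rot": [0.008,-0.26,-0.05],"xyz": [0.095,0.1,-0.131],"grip": 255}
    - {"rot": [0.008,-0.26,-0.05],"xyz": [0.1152,0.1302,-0.1253],"grip": 255}

```text
clock: 6.18
tool_pos: [0.6758, 0.0441, 0.3688]
eef_rot: [0.662, 0.749, 0.001, 0.0]
contact_force: [1.0, -0.6, 0.2]
opening: 0.005
finger_force: 0.0
```

Request:
carry_out:
  plan:
    - {"rot": [0,0,0],"xyz": [0,0,0],"grip": 255}
    - {"rot": [0,0,0],"xyz": [0,0,0],"grip": 255}

```text
clock: 6.35
tool_pos: [0.6756, 0.0427, 0.3666]
eef_rot: [0.662, 0.749, -0.0, -0.0]
contact_force: [0.1, -0.4, -0.6]
opening: 0.008
finger_force: 0.0
```

```bash
python3 - <<'E'
from h import *
import cv2
s=r.get_state();p,q=s['tool_pos'],s['eef_rot'];print(p,q,s['contact_force'])
i=r.snapshot("wrist")[:,:,::-1];j=r.snapshot("scene")[:,:,::-1][165:270,255:400]
cv2.imwrite("pics/w5.png",i)
cv2.imwrite("pics/m5.png",np.hstack([cv2.resize(i,(440,330)),cv2.resize(j,(356,330))[:,:356]]))
for z,y in((.31,.040),(.215,.029),(.187,.031)):rel([.675,y,z],tgt(0,1.69))
E
```

```text
[0.67562712 0.04273745 0.36664903] [ 6.62237593e-01  7.49293676e-01 -3.66819195e-04 -4.72174086e-04] [ 0.08864237 -0.43920498 -0.5652831 ]
xyz [0.001  0.0005 0.058 ] rot [-0.0006  0.0016 -0.001 ]
xyz [-0.0098 -0.0007  0.153 ] rot [-0.0006  0.0016 -0.001 ]
xyz [-0.0078 -0.0005  0.181 ] rot [-0.0006  0.0016 -0.001 ]
```

View pics/m5.png

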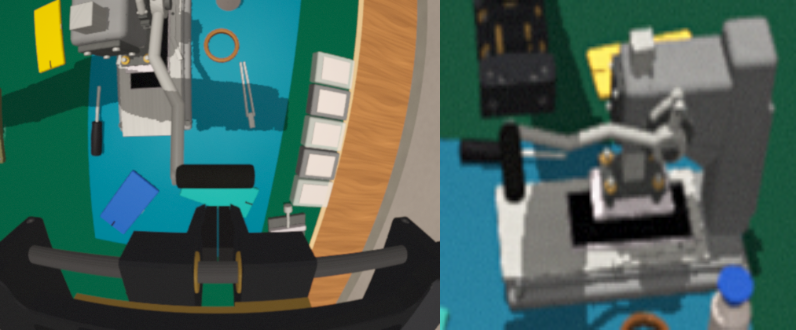

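The left panel (wrist) shows the shut fingers at (218,207), lined up with the grip's middle at (216,176). The right panel (scene) shows the phone home, with its leading end at the stop (690,230), and the lever still up. First stroke.

Request:
carry_out:
  plan:
    - {"rot": [0,0,0],"xyz": [-0.002,0,0.035],"grip": 255}
    - {"rot": [0,0,0],"xyz": [-0.002,0,0.065],"grip": 255}
    - {"rot": [0,0,0],"xyz": [-0.006,0,0.09],"grip": 255}
    - {"rot": [0,0,0],"xyz": [-0.01,0,0.115],"grip": 255}
    - {"rot": [0,0,0],"xyz": [-0.013,0,0.14],"grip": 255}
    - {"rot": [0,0,0],"xyz": [-0.013,0,0.165],"grip": 255}
    - {"rot": [0,0,0],"xyz": [-0.01,0,0.188],"grip": 255}
    - {"rot": [0,0,0],"xyz": [-0.01,0,0.188],"grip": 255}

```text
clock: 7.12
tool_pos: [0.6766, 0.0234, 0.1859]
eef_rot: [0.666, 0.746, -0.001, 0.003]
contact_force: [-10.5, -4.1, 28.3]
opening: 0.006
finger_force: 12.6
```

Request:
carry_out:
  plan:
    - {"rot": [0,0,0],"xyz": [0,0,0],"grip": 255}

```text
clock: 7.2
tool_pos: [0.6766, 0.0235, 0.1862]
eef_rot: [0.666, 0.746, -0.001, 0.004]
contact_force: [-7.2, -5.5, 23.8]
opening: 0.006
finger_force: 12.0
```

```bash
python3 - <<'E'
from h import *
import cv2
s=r.get_state();print(s['tool_pos'],s['contact_force'])
cv2.imwrite("pics/s6.png",r.snapshot("scene")[:,:,::-1]);cv2.imwrite("pics/d6.png",r.snapshot("side")[:,:,::-1])
E
```

```text
[0.67657469 0.02345706 0.18618595] [-7.17291536 -5.54584274 23.82113547]
```

Request:
carry_out:
  plan:
    - {"rot": [0,0,0],"xyz": [-0.003,0,-0.025],"grip": 255}
    - {"rot": [0,0,0],"xyz": [-0.003,0,-0.05],"grip": 255}
    - {"rot": [0,0,0],"xyz": [0,0,-0.075],"grip": 255}
    - {"rot": [0,0,0],"xyz": [0.004,0,-0.1],"grip": 255}
    - {"rot": [0,0,0],"xyz": [0.008,0,-0.13],"grip": 255}
    - {"rot": [0,0,0],"xyz": [0.01,0,-0.165],"grip": 255}
    - {"rot": [0,0,0],"xyz": [0.01,0,-0.188],"grip": 255}
    - {"rot": [0,0,0],"xyz": [0.01,0,-0.188],"grip": 255}

```text
clock: 7.97
tool_pos: [0.6771, 0.038, 0.3755]
eef_rot: [0.665, 0.747, 0.004, 0.005]
contact_force: [1.3, -1.3, -0.4]
opening: 0.008
finger_force: 0.0
```

Request:
carry_out:
  plan:
    - {"rot": [0,0,0],"xyz": [0,0,0],"grip": 255}
    - {"rot": [0,0,0],"xyz": [0,0,0],"grip": 255}

```text
clock: 8.13
tool_pos: [0.6742, 0.0388, 0.3679]
eef_rot: [0.664, 0.747, -0.001, 0.0]
contact_force: [-0.6, 0.3, -1.1]
opening: 0.006
finger_force: 0.0
```

```bash
cat > meas.py <<'E'
from h import *
import cv2,sys
n=sys.argv[1];s=r.get_state();print(s['clock'],s['tool_pos'],s['contact_force'].round(1))
G=lambda a:cv2.cvtColor(a,cv2.COLOR_BGR2GRAY).astype(np.float32)
for c in("wrist","scene","side"):cv2.imwrite(f"pics/{c}_{n}.png",r.snapshot(c)[:,:,::-1])
def sh(a,b,box):   # subpixel shift of template box
    x,y,w,h=box;t=a[y:y+h,x:x+w];R_=cv2.matchTemplate(b[y-8:y+h+10,x-8:x+w+8],t,cv2.TM_CCOEFF_NORMED)
    _,m,_,(u,v)=cv2.minMaxLoc(R_)
    f=lambda l,c,r_:.5*(l-r_)/(l-2*c+r_)
    u2=u+(f(*R_[v,u-1:u+2]) if 0<u<R_.shape[1]-1 else 0);v2=v+(f(*R_[v-1:v+2,u]) if 0<v<R_.shape[0]-1 else 0)
    return round(float(u2-8),2),round(float(v2-8),2),round(m,3)
for prev in sys.argv[2:]:
    g=lambda c,k:G(cv2.imread(f"pics/{c}_{k}.png"))
    print("vs",prev,"scene nuts",sh(g("scene",prev),g("scene",n),(320,212,28,16)),"ramtop",sh(g("scene",prev),g("scene",n),(331,172,13,12)),
     "side nuts",sh(g("side",prev),g("side",n),(231,195,32,18)),"padedge",sh(g("side",prev),g("side",n),(243,206,26,18)),"ramtop",sh(g("side",prev),g("side",n),(236,145,15,14)))
E
python3 - <<'E'
import shutil
shutil.copy("pics/raw_scene0.png","pics/scene_0.png");shutil.copy("pics/raw_side0.png","pics/side_0.png");shutil.copy("pics/w5.png","pics/wrist_0.png")
E
python3 meas.py 1 0
```

```text
8.1333 [0.67423395 0.03875947 0.36790436] [-0.6  0.3 -1.1]
vs 0 scene nuts (-0.12, 1.59, 0.899) ramtop (-0.06, 1.64, 0.897) side nuts (0.29, 1.8, 0.878) padedge (1.36, 1.11, 0.868) ramtop (0.23, 2.17, 0.883)
```

```bash
python3 - <<'E'
from h import *
P2=np.array([.529,.186,1.69])
for n in("scene","side"):
    for nm,z in(("ramtop",290),("nuts",95)): a=proj(n,w2(P2,[(0,0,z),(0,0,z-10)]));print(n,nm,"px/mm down",((a[1]-a[0])/10).round(3))
p=np.array([.54399,.09677,.04457]);q=np.array([.678,.724,.089,-.09]);q/=np.linalg.norm(q)
W=lambda u,v,z:wray(130+u/2.3-.3,40+v/2.3-.3,z,p,q)*1000
for nm,a,b in(("pad low",(130,388),(487,370)),("pad top",(125,325),(485,303)),("foot low",(85,325),(505,300))):
    for z in(60,65,70,75,80,85,90,95,100,105,110):
        A,B=W(*a,z/1e3),W(*b,z/1e3);m=(A+B)/2
        d=m[:2]-P2[:2]*1000;print(nm,z,"w",round(np.linalg.norm(A-B),1),"x",round(d@[np.cos(1.69),np.sin(1.69)],1))
E
```

```text
scene ramtop px/mm down [-0.026  0.256]
scene nuts px/mm down [-0.021  0.208]
side ramtop px/mm down [0.022 0.314]
side nuts px/mm down [0.018 0.258]
pad low 60 w 72.0 x -52.0
pad low 65 w 69.5 x -51.7
pad low 70 w 67.1 x -51.5
pad low 75 w 64.6 x -51.3
pad low 80 w 62.2 x -51.1
pad low 85 w 59.7 x -50.8
pad low 90 w 57.3 x -50.6
pad low 95 w 54.9 x -50.4
pad low 100 w 52.4 x -50.2
pad low 105 w 50.0 x -49.9
pad low 110 w 47.5 x -49.7
pad top 60 w 72.5 x -38.9
pad top 65 w 70.0 x -39.1
pad top 70 w 67.5 x -39.3
pad top 75 w 65.1 x -39.5
pad top 80 w 62.6 x -39.8
pad top 85 w 60.2 x -40.0
pad top 90 w 57.7 x -40.2
pad top 95 w 55.2 x -40.4
pad top 100 w 52.8 x -40.6
pad top 105 w 50.3 x -40.9
pad top 110 w 47.9 x -41.1
foot low 60 w 85.2 x -38.3
foot low 65 w 82.3 x -38.6
foot low 70 w 79.5 x -38.8
foot low 75 w 76.6 x -39.0
foot low 80 w 73.7 x -39.3
foot low 85 w 70.8 x -39.5
foot low 90 w 67.9 x -39.8
foot low 95 w 65.0 x -40.0
foot low 100 w 62.1 x -40.2
foot low 105 w 59.2 x -40.5
foot low 110 w 56.3 x -40.7
```

Request:
carry_out:
  plan:
    - {"rot": [0,0,0],"xyz": [0,0,0.035],"grip": 255}
    - {"rot": [0,0,0],"xyz": [0,0,0.065],"grip": 255}
    - {"rot": [0,0,0],"xyz": [-0.003,0,0.09],"grip": 255}
    - {"rot": [0,0,0],"xyz": [-0.007,0,0.115],"grip": 255}
    - {"rot": [0,0,0],"xyz": [-0.009,0,0.14],"grip": 255}
    - {"rot": [0,0,0],"xyz": [-0.009,0,0.165],"grip": 255}
    - {"rot": [0,0,0],"xyz": [-0.007,0,0.186],"grip": 255}
    - {"rot": [0,0,0],"xyz": [-0.007,0,0.186],"grip": 255}

```text
clock: 8.95
tool_pos: [0.6765, 0.0296, 0.1863]
eef_rot: [0.665, 0.747, -0.001, 0.002]
contact_force: [-10.7, -2.9, 26.7]
opening: 0.004
finger_force: 12.2
```

Request:
carry_out:
  plan:
    - {"rot": [0,0,0],"xyz": [-0.002,0,-0.02],"grip": 255}
    - {"rot": [0,0,0],"xyz": [-0.002,0,-0.046],"grip": 255}
    - {"rot": [0,0,0],"xyz": [0,0,-0.071],"grip": 255}
    - {"rot": [0,0,0],"xyz": [0.004,0,-0.096],"grip": 255}
    - {"rot": [0,0,0],"xyz": [0.007,0,-0.121],"grip": 255}
    - {"rot": [0,0,0],"xyz": [0.007,0,-0.155],"grip": 255}
    - {"rot": [0,0,0],"xyz": [0.007,0,-0.186],"grip": 255}
    - {"rot": [0,0,0],"xyz": [0.007,0,-0.186],"grip": 255}

```text
clock: 9.62
tool_pos: [0.6781, 0.0397, 0.3746]
eef_rot: [0.664, 0.748, 0.004, 0.005]
contact_force: [1.3, -0.3, 0.6]
opening: 0.007
finger_force: 0.0
```

Request:
carry_out:
  plan:
    - {"rot": [0,0,0],"xyz": [0,0,0],"grip": 255}
    - {"rot": [0,0,0],"xyz": [0,0,0],"grip": 255}

```text
clock: 9.78
tool_pos: [0.6746, 0.04, 0.3667]
eef_rot: [0.664, 0.748, -0.001, -0.0]
contact_force: [-1.3, -0.3, -0.8]
opening: 0.004
finger_force: 0.0
```

```bash
python3 meas.py 2 0 1
```

```text
9.7833 [0.67459453 0.04003387 0.36669459] [-1.3 -0.3 -0.8]
vs 0 scene nuts (-0.23, 2.75, 0.856) ramtop (-0.11, 2.99, 0.839) side nuts (0.26, 3.24, 0.862) padedge (2.22, 1.9, 0.809) ramtop (0.26, 3.95, 0.842)
vs 1 scene nuts (-0.1, 1.0, 0.94) ramtop (-0.09, 1.07, 0.936) side nuts (-0.03, 1.3, 0.939) padedge (0.29, 1.2, 0.955) ramtop (0.21, 1.34, 0.881)
```

Request:
carry_out:
  plan:
    - {"rot": [0,0,0],"xyz": [0,0,0.035],"grip": 255}
    - {"rot": [0,0,0],"xyz": [0,0,0.065],"grip": 255}
    - {"rot": [0,0,0],"xyz": [-0.003,0,0.09],"grip": 255}
    - {"rot": [0,0,0],"xyz": [-0.007,0,0.115],"grip": 255}
    - {"rot": [0,0,0],"xyz": [-0.009,0,0.14],"grip": 255}
    - {"rot": [0,0,0],"xyz": [-0.009,0,0.165],"grip": 255}
    - {"rot": [0,0,0],"xyz": [-0.007,0,0.186],"grip": 255}
    - {"rot": [0,0,0],"xyz": [-0.007,0,0.186],"grip": 255}

```text
clock: 10.6
tool_pos: [0.6764, 0.0298, 0.1862]
eef_rot: [0.664, 0.747, -0.001, 0.002]
contact_force: [-11.4, -2.9, 27.5]
opening: 0.004
finger_force: 12.5
```

Request:
carry_out:
  plan:
    - {"rot": [0,0,0],"xyz": [-0.002,0,-0.02],"grip": 255}
    - {"rot": [0,0,0],"xyz": [-0.002,0,-0.046],"grip": 255}
    - {"rot": [0,0,0],"xyz": [0,0,-0.071],"grip": 255}
    - {"rot": [0,0,0],"xyz": [0.004,0,-0.096],"grip": 255}
    - {"rot": [0,0,0],"xyz": [0.007,0,-0.121],"grip": 255}
    - {"rot": [0,0,0],"xyz": [0.007,0,-0.155],"grip": 255}
    - {"rot": [0,0,0],"xyz": [0.007,0,-0.186],"grip": 255}
    - {"rot": [0,0,0],"xyz": [0.007,0,-0.186],"grip": 255}

```text
clock: 11.27
tool_pos: [0.6781, 0.0398, 0.3744]
eef_rot: [0.664, 0.748, 0.004, 0.005]
contact_force: [1.0, -0.5, 1.0]
opening: 0.006
finger_force: 0.0
```

Request:
carry_out:
  plan:
    - {"rot": [0,0,0],"xyz": [0,0,0],"grip": 255}
    - {"rot": [0,0,0],"xyz": [0,0,0],"grip": 255}

```text
clock: 11.43
tool_pos: [0.6746, 0.0401, 0.3666]
eef_rot: [0.664, 0.748, -0.001, -0.0]
contact_force: [-0.6, 0.6, -0.6]
opening: 0.004
finger_force: 0.0
```

```bash
python3 meas.py 3 0 2
```

```text
11.4333 [0.67458388 0.04011114 0.36655303] [-0.6  0.6 -0.6]
vs 0 scene nuts (-0.48, 3.92, 0.775) ramtop (-0.77, 3.77, 0.798) side nuts (0.29, 4.79, 0.86) padedge (4.37, 2.16, 0.788) ramtop (0.37, 5.51, 0.77)
vs 2 scene nuts (-0.14, 0.98, 0.927) ramtop (-0.15, 0.28, 0.968) side nuts (0.07, 1.25, 0.93) padedge (0.29, 1.17, 0.952) ramtop (0.37, 1.23, 0.874)
```

Request:
carry_out:
  plan:
    - {"rot": [0,0,0],"xyz": [0,0,0.035],"grip": 255}
    - {"rot": [0,0,0],"xyz": [0,0,0.065],"grip": 255}
    - {"rot": [0,0,0],"xyz": [-0.003,0,0.09],"grip": 255}
    - {"rot": [0,0,0],"xyz": [-0.007,0,0.115],"grip": 255}
    - {"rot": [0,0,0],"xyz": [-0.009,0,0.14],"grip": 255}
    - {"rot": [0,0,0],"xyz": [-0.009,0,0.165],"grip": 255}
    - {"rot": [0,0,0],"xyz": [-0.007,0,0.186],"grip": 255}
    - {"rot": [0,0,0],"xyz": [-0.007,0,0.186],"grip": 255}

```text
clock: 12.25
tool_pos: [0.6764, 0.0298, 0.1862]
eef_rot: [0.664, 0.747, -0.001, 0.002]
contact_force: [-10.9, -2.6, 26.6]
opening: 0.005
finger_force: 12.5
```

Request:
carry_out:
  plan:
    - {"rot": [0,0,0],"xyz": [-0.002,0,-0.02],"grip": 255}
    - {"rot": [0,0,0],"xyz": [-0.002,0,-0.046],"grip": 255}
    - {"rot": [0,0,0],"xyz": [0,0,-0.071],"grip": 255}
    - {"rot": [0,0,0],"xyz": [0.004,0,-0.096],"grip": 255}
    - {"rot": [0,0,0],"xyz": [0.007,0,-0.121],"grip": 255}
    - {"rot": [0,0,0],"xyz": [0.007,0,-0.155],"grip": 255}
    - {"rot": [0,0,0],"xyz": [0.007,0,-0.186],"grip": 255}
    - {"rot": [0,0,0],"xyz": [0.007,0,-0.186],"grip": 255}

```text
clock: 12.92
tool_pos: [0.6781, 0.0398, 0.3744]
eef_rot: [0.664, 0.748, 0.004, 0.005]
contact_force: [0.6, -0.7, 0.7]
opening: 0.001
finger_force: 0.0
```

Request:
carry_out:
  plan:
    - {"rot": [0,0,0],"xyz": [0,0,0],"grip": 255}
    - {"rot": [0,0,0],"xyz": [0,0,0],"grip": 255}

```text
clock: 13.08
tool_pos: [0.6746, 0.0401, 0.3665]
eef_rot: [0.664, 0.748, -0.001, -0.0]
contact_force: [-0.7, -0.5, -0.6]
opening: 0.001
finger_force: 0.0
```

```bash
python3 meas.py 4 0 3; python3 - <<'E'
from h import *
import cv2
# wrist crops over strokes + side crops, tiled (saved, one view)
T=[]
for k in "01234":
    w=cv2.imread(f"pics/wrist_{k}.png")[55:120,135:215];d=cv2.imread(f"pics/side_{k}.png")[185:240,215:285]
    T.append(np.vstack([cv2.resize(w,(158,130),interpolation=cv2.INTER_CUBIC),cv2.resize(d,(158,124),interpolation=cv2.INTER_CUBIC)]))
cv2.imwrite("pics/t4.png",np.hstack(T))
E
```

```text
13.0833 [0.67458533 0.04013682 0.36652828] [-0.7 -0.5 -0.6]
vs 0 scene nuts (-0.74, 5.01, 0.698) ramtop (-0.71, 5.72, 0.732) side nuts (0.28, 6.14, 0.897) padedge (5.25, 2.86, 0.775) ramtop (0.31, 7.24, 0.772)
vs 3 scene nuts (-0.11, 0.86, 0.907) ramtop (-0.52, 0.22, 0.955) side nuts (0.1, 1.2, 0.927) padedge (0.35, 1.15, 0.953) ramtop (0.44, 0.93, 0.868)
```

```bash
python3 - <<'E'
from h import *
import cv2
G=[cv2.cvtColor(cv2.imread(f"pics/wrist_{k}.png"),cv2.COLOR_BGR2GRAY).astype(float) for k in range(5)]
for k in range(5):
    prof=G[k][70:118,178:192].mean(1);print(k,prof.round(0).astype(int).tolist())
def e(pr):
    d=np.diff(pr);i=np.argmin(d);w=slice(max(i-2,0),i+3);return i
S=[cv2.cvtColor(cv2.imread(f"pics/side_{k}.png"),cv2.COLOR_BGR2GRAY).astype(float) for k in range(5)]
for k in range(1,5): print("side",k,S[k][196:232,255:259].mean(1).round(0).astype(int).tolist())
P2=np.array([.529,.186,1.69])
print(proj("side",w2(P2,[(-50,-30,49),(-50,30,49),(-50,0,49),(-50,0,59)])).round(1))
E
```

```text
0 [118, 140, 158, 164, 164, 156, 151, 151, 144, 130, 118, 115, 142, 196, 221, 226, 227, 227, 227, 226, 211, 152, 66, 19, 12, 12, 12, 12, 12, 10, 12, 11, 11, 11, 9, 10, 9, 11, 10, 11, 19, 57, 103, 127, 133, 134, 134, 134]
1 [144, 150, 150, 145, 142, 139, 133, 122, 114, 109, 137, 189, 217, 225, 227, 227, 227, 224, 208, 158, 79, 21, 12, 12, 12, 12, 11, 11, 12, 11, 10, 10, 12, 11, 11, 9, 11, 10, 27, 78, 122, 130, 133, 134, 134, 134, 134, 134]
2 [122, 136, 142, 143, 140, 138, 136, 130, 122, 115, 113, 140, 192, 220, 226, 227, 227, 225, 217, 196, 145, 68, 21, 12, 12, 11, 10, 11, 11, 12, 11, 10, 10, 10, 11, 11, 10, 11, 14, 39, 88, 124, 132, 133, 134, 134, 134, 134]
3 [106, 122, 132, 135, 135, 133, 132, 128, 121, 115, 113, 121, 168, 211, 224, 226, 226, 224, 214, 193, 147, 75, 24, 13, 11, 11, 12, 10, 12, 11, 11, 10, 10, 11, 12, 10, 11, 10, 12, 35, 85, 123, 130, 133, 134, 134, 134, 134]
4 [96, 109, 121, 125, 128, 128, 128, 124, 119, 115, 112, 113, 146, 199, 221, 226, 225, 220, 207, 186, 149, 87, 32, 13, 10, 11, 11, 11, 12, 12, 11, 12, 11, 10, 10, 10, 10, 11, 11, 35, 85, 123, 130, 133, 134, 134, 134, 134]
side 1 [128, 118, 115, 114, 112, 118, 126, 116, 120, 128, 118, 116, 112, 98, 84, 86, 118, 148, 160, 172, 194, 209, 208, 170, 132, 99, 63, 47, 39, 39, 39, 39, 39, 38, 39, 38]
side 2 [128, 118, 115, 114, 115, 113, 113, 122, 130, 124, 134, 126, 115, 114, 106, 89, 82, 106, 142, 158, 172, 194, 210, 213, 187, 149, 118, 81, 56, 43, 40, 40, 40, 39, 40, 40]
side 3 [128, 118, 116, 116, 115, 114, 113, 111, 117, 124, 122, 135, 134, 116, 116, 112, 98, 86, 95, 129, 153, 164, 179, 200, 216, 206, 167, 128, 97, 64, 46, 41, 40, 40, 40, 41]
side 4 [128, 118, 115, 116, 115, 115, 114, 114, 111, 114, 118, 116, 119, 127, 119, 116, 115, 107, 90, 83, 109, 146, 162, 172, 186, 209, 208, 173, 136, 106, 77, 50, 40, 40, 40, 40]
[[265.6 220.9]
 [250.4 230.9]
 [258.1 225.9]
 [257.9 223.4]]
```

View pics/t4.png

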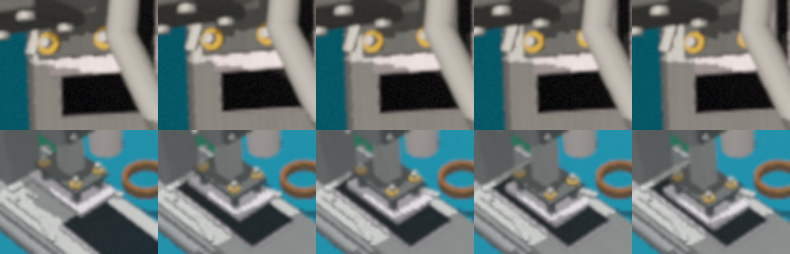

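The lower tiles (side) show the foot plate and the white pad going down together on each stroke, by about 1.3 px, with no change in their spacing. So the pad is not bearing after four strokes. Fifth stroke.

Request:
carry_out:
  plan:
    - {"rot": [0,0,0],"xyz": [0,0,0.035],"grip": 255}
    - {"rot": [0,0,0],"xyz": [0,0,0.065],"grip": 255}
    - {"rot": [0,0,0],"xyz": [-0.003,0,0.09],"grip": 255}
    - {"rot": [0,0,0],"xyz": [-0.007,0,0.115],"grip": 255}
    - {"rot": [0,0,0],"xyz": [-0.009,0,0.14],"grip": 255}
    - {"rot": [0,0,0],"xyz": [-0.009,0,0.165],"grip": 255}
    - {"rot": [0,0,0],"xyz": [-0.007,0,0.186],"grip": 255}
    - {"rot": [0,0,0],"xyz": [-0.007,0,0.186],"grip": 255}

```text
clock: 13.9
tool_pos: [0.6764, 0.0298, 0.1862]
eef_rot: [0.664, 0.747, -0.001, 0.002]
contact_force: [-11.1, -2.6, 27.1]
opening: 0.005
finger_force: 12.5
```

Request:
carry_out:
  plan:
    - {"rot": [0,0,0],"xyz": [-0.002,0,-0.02],"grip": 255}
    - {"rot": [0,0,0],"xyz": [-0.002,0,-0.046],"grip": 255}
    - {"rot": [0,0,0],"xyz": [0,0,-0.071],"grip": 255}
    - {"rot": [0,0,0],"xyz": [0.004,0,-0.096],"grip": 255}
    - {"rot": [0,0,0],"xyz": [0.007,0,-0.121],"grip": 255}
    - {"rot": [0,0,0],"xyz": [0.007,0,-0.155],"grip": 255}
    - {"rot": [0,0,0],"xyz": [0.007,0,-0.186],"grip": 255}
    - {"rot": [0,0,0],"xyz": [0.007,0,-0.186],"grip": 255}

```text
clock: 14.57
tool_pos: [0.6781, 0.0398, 0.3744]
eef_rot: [0.664, 0.748, 0.004, 0.005]
contact_force: [0.6, -0.8, 1.0]
opening: 0.004
finger_force: 0.0
```

Request:
carry_out:
  plan:
    - {"rot": [0,0,0],"xyz": [0,0,0],"grip": 255}
    - {"rot": [0,0,0],"xyz": [0,0,0],"grip": 255}

```text
clock: 14.73
tool_pos: [0.6746, 0.0401, 0.3665]
eef_rot: [0.664, 0.748, -0.001, -0.001]
contact_force: [0.7, 0.2, 0.1]
opening: 0.001
finger_force: 0.0
```

```bash
cat > prof.py <<'E'
from h import *
import cv2,sys
def cross(p,i0,th):   # first falling crossing after i0
    for i in range(i0,len(p)-1):
        if p[i]>=th>p[i+1]:return i+(p[i]-th)/(p[i]-p[i+1])
for c in (252,255,258):
  for k in range(1,int(sys.argv[1])+1):
    S=cv2.cvtColor(cv2.imread(f"pics/side_{k}.png"),cv2.COLOR_BGR2GRAY).astype(float)
    p=S[196:240,c:c+3].mean(1);j=5+np.argmax(p[5:38])
    i=j
    while p[i]>125:i-=1          # rising edge: foot plate's dark -> pad top
    print(c,k,"top",round(i+(125-p[i])/(p[i+1]-p[i]),2),"bottom",round(cross(p,j,100),2),end=" | ")
  print()
E
python3 meas.py 5 0 4; python3 prof.py 5
```

```text
14.7333 [0.67456569 0.04012074 0.36650431] [0.7 0.2 0.1]
vs 0 scene nuts (-0.77, 6.09, 0.667) ramtop (-0.67, 7.05, 0.793) side nuts (0.35, 7.06, 0.859) padedge (5.7, 3.03, 0.772) ramtop (0.57, 9.21, 0.785)
vs 4 scene nuts (-0.06, 0.43, 0.906) ramtop (-0.41, 0.1, 0.97) side nuts (-0.09, 0.53, 0.864) padedge (-0.06, 0.59, 0.94) ramtop (-0.0, 0.27, 0.916)
252 1 top 17.49 bottom 27.25 | 252 2 top 18.9 bottom 28.69 | 252 3 top 20.37 bottom 30.23 | 252 4 top 21.9 bottom 31.55 | 252 5 top 23.25 bottom 32.08 | 
255 1 top 16.14 bottom 25.26 | 255 2 top 17.4 bottom 26.76 | 255 3 top 18.75 bottom 28.23 | 255 4 top 20.35 bottom 29.62 | 255 5 top 21.49 bottom 30.24 | 
258 1 top 16.11 bottom 23.47 | 258 2 top 17.67 bottom 24.87 | 258 3 top 19.09 bottom 26.32 | 258 4 top 20.37 bottom 27.68 | 258 5 top 20.96 bottom 28.27 |
```

Stroke five bears: the pad moved only about 0.58 px (2.3 mm) against about 1.4 px for the earlier strokes, so the springs are at about 3 mm. One more stroke will make that firm. I'll take it to about two thirds, so the compression lands near the middle and well short of bottoming.

Request:
carry_out:
  plan:
    - {"rot": [0,0,0],"xyz": [0,0,0.035],"grip": 255}
    - {"rot": [0,0,0],"xyz": [0,0,0.065],"grip": 255}
    - {"rot": [0,0,0],"xyz": [-0.003,0,0.085],"grip": 255}
    - {"rot": [0,0,0],"xyz": [-0.006,0,0.105],"grip": 255}
    - {"rot": [0,0,0],"xyz": [-0.008,0,0.125],"grip": 255}
    - {"rot": [0,0,0],"xyz": [-0.009,0,0.14],"grip": 255}
    - {"rot": [0,0,0],"xyz": [-0.009,0,0.148],"grip": 255}
    - {"rot": [0,0,0],"xyz": [-0.009,0,0.148],"grip": 255}

```text
clock: 15.55
tool_pos: [0.6759, 0.0285, 0.2185]
eef_rot: [0.664, 0.747, -0.002, 0.001]
contact_force: [-1.3, -3.5, 5.0]
opening: 0.004
finger_force: 2.3
```

Request:
carry_out:
  plan:
    - {"rot": [0,0,0],"xyz": [0,0,-0.01],"grip": 255}
    - {"rot": [0,0,0],"xyz": [0.001,0,-0.03],"grip": 255}
    - {"rot": [0,0,0],"xyz": [0.004,0,-0.05],"grip": 255}
    - {"rot": [0,0,0],"xyz": [0.007,0,-0.07],"grip": 255}
    - {"rot": [0,0,0],"xyz": [0.009,0,-0.09],"grip": 255}
    - {"rot": [0,0,0],"xyz": [0.009,0,-0.12],"grip": 255}
    - {"rot": [0,0,0],"xyz": [0.009,0,-0.148],"grip": 255}
    - {"rot": [0,0,0],"xyz": [0.009,0,-0.148],"grip": 255}

```text
clock: 16.22
tool_pos: [0.6779, 0.0421, 0.3759]
eef_rot: [0.663, 0.749, 0.005, 0.004]
contact_force: [0.9, 0.8, 1.4]
opening: 0.006
finger_force: 0.0
```

Request:
carry_out:
  plan:
    - {"rot": [0,0,0],"xyz": [0,0,0],"grip": 255}
    - {"rot": [0,0,0],"xyz": [0,0,0],"grip": 255}
    - {"rot": [0,0,0],"xyz": [0,0,0],"grip": 255}

```text
clock: 16.47
tool_pos: [0.6745, 0.0411, 0.3671]
eef_rot: [0.663, 0.748, -0.001, -0.001]
contact_force: [0.0, -0.3, -1.0]
opening: 0.005
finger_force: 0.0
```

```bash
python3 meas.py 6 4 5; python3 prof.py 6|sed 's/.*\(25. 4 top\)/\1/'; python3 - <<'E'
import cv2,numpy as np
G=lambda k,c:cv2.cvtColor(cv2.imread(f"pics/{c}_{k}.png"),cv2.COLOR_BGR2GRAY).astype(float)
# ram top edge profile: side cam
for k in(2,3,4,5,6):print(k,"side",G(k,"side")[146:166,241:245].mean(1).astype(int).tolist(),"scene",G(k,"scene")[172:196,335:340].mean(1).astype(int).tolist())
E
```

```text
16.4667 [0.6744969  0.04105173 0.36713909] [ 0.  -0.3 -1. ]
vs 4 scene nuts (-0.06, 0.49, 0.867) ramtop (-0.65, 0.16, 0.952) side nuts (-0.18, 0.61, 0.783) padedge (-0.04, 0.67, 0.905) ramtop (-0.04, 0.23, 0.894)
vs 5 scene nuts (0.02, 0.12, 0.982) ramtop (-0.14, 0.09, 0.981) side nuts (-0.05, 0.17, 0.961) padedge (0.02, 0.15, 0.977) ramtop (-0.05, 0.17, 0.977)
252 4 top 21.9 bottom 31.55 | 252 5 top 23.25 bottom 32.08 | 252 6 top 24.11 bottom 32.07 | 
255 4 top 20.35 bottom 29.62 | 255 5 top 21.49 bottom 30.24 | 255 6 top 22.2 bottom 30.23 | 
258 4 top 20.37 bottom 27.68 | 258 5 top 20.96 bottom 28.27 | 258 6 top 20.99 bottom 28.28 | 
2 side [149, 148, 149, 159, 179, 199, 204, 204, 204, 203, 192, 156, 126, 122, 122, 124, 131, 148, 160, 156] scene [63, 63, 63, 61, 67, 135, 216, 224, 220, 220, 227, 223, 136, 93, 97, 97, 110, 153, 162, 158, 158, 149, 135, 103]
3 side [148, 148, 150, 154, 161, 172, 187, 198, 204, 204, 205, 203, 188, 147, 123, 121, 129, 147, 160, 155] scene [64, 65, 62, 60, 72, 124, 181, 220, 222, 220, 221, 224, 214, 145, 98, 94, 111, 152, 160, 160, 157, 150, 135, 103]
4 side [148, 148, 150, 154, 160, 164, 167, 175, 191, 202, 204, 204, 204, 198, 171, 130, 129, 147, 159, 155] scene [65, 64, 63, 60, 73, 126, 165, 162, 179, 215, 222, 220, 221, 222, 203, 125, 106, 151, 161, 159, 157, 150, 135, 103]
5 side [149, 148, 150, 153, 161, 165, 166, 167, 169, 182, 200, 203, 204, 204, 203, 195, 173, 152, 160, 155] scene [65, 64, 63, 61, 73, 126, 167, 160, 148, 163, 215, 223, 220, 220, 225, 217, 140, 144, 159, 159, 157, 149, 135, 102]
6 side [149, 149, 149, 154, 161, 165, 166, 167, 167, 170, 184, 201, 205, 204, 204, 204, 194, 168, 162, 156] scene [64, 64, 62, 60, 74, 128, 167, 161, 153, 153, 174, 214, 221, 221, 221, 219, 203, 167, 156, 159, 157, 150, 135, 103]
```

The ram went down about 3.2 mm more while the pad stayed on the glass, so the springs are at about 6.4 of 12 mm. The arm is clear of everything. I'll confirm that the lever and bystanders look unchanged, then hand in.

```bash
python3 - <<'E'
from h import *
import cv2,sys
sys.argv=["x"]
a=cv2.imread("pics/scene_0.png",0);b=cv2.imread("pics/scene_6.png",0)
for n,(x,y,w,h) in dict(grip=(276,200,20,32),tweezers=(285,283,50,18),tape=(325,262,28,24),jar=(175,252,20,24),bottle=(360,246,26,40)).items():
    m=cv2.matchTemplate(b[y-6:y+h+6,x-6:x+w+6],a[y:y+h,x:x+w],cv2.TM_CCOEFF_NORMED);_,v,_,l=cv2.minMaxLoc(m);print(n,round(v,2),l[0]-6,l[1]-6)
ok=True
print(r.finish_job())
E
```

```text
grip 0.41 0 0
tweezers 0.61 0 0
tape 0.99 0 0
jar 1.0 0 0
bottle 1.0 0 0
the job is handed in; nothing more can be done
None
```

The job is handed in: the phone is home against the end stop and clamped, with the pad springs at about 6.4 of 12 mm by image measurement. The sixth and last lever stroke was a partial one, about two thirds, to stay clear of bottoming. In the final image check the tape, jar and bottle had not moved; the lever grip and tweezers matched only weakly (0.41 and 0.61, no shift found), and I handed in without a closer look.

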